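# Send a handset carrier through the sprung gate of a clean-room pass-through lane

### The arm

A 6-joint arm with a two-finger parallel gripper is mounted at the origin on the work surface. World frame = base frame: x ahead of the robot, y to its left, z up, the work surface at z = 0. Lengths are in mm, angles in rad, forces in N, time in s.
With the tool pointing down it reaches from about 350 to 975 mm from the base axis. Payload 7.1 kg.
Tool frame: the origin (TCP) lies midway between the tips of the shut fingers; the grasp point (between the pads) lies 19 mm behind it (ctrl.grip_depth is the distance from the TCP to the grasp point, in mm); z points along the fingers, y is the line along which they close (so a half turn about z gives the same grasp; the last joint's range is limited). The gripper opens to 88 mm and grips with 3 to 60 N. Pads are 20 mm wide; open, the fingers measure 115 mm over their backs; the gripper's body (75 mm by 178 mm) begins 61 mm behind the grasp point.
Start: joints at [-1.239, 0.423, 1.63, -0, 1.089, -0.019], TCP at [214.797, -586.913, 222.675] pointing down, gripper open.
Joint ranges: [-3, 3], [-0.9, 2.11], [0.09, 2.58], [-1.31, 4.45], [0.11, 2.69], [-2.54, 2.54]. Speed limits (rad/s): [2.39, 2.39, 3.01, 3.14, 3.14, 3.14].

### API

Orientations are given as a rotation vector (axis times angle).
In Python, from workcell import ctrl, cams gives the robot as it stands.
- The arm moves only by the tool move_arm, never from a script. Its argument "steps" is a list of rows, each a list of 3 entries, a list of its own where there are three numbers: the shift along the tool's x, y, z in units of 25 mm (1.0 is 25 mm), then the turn about the tool's z in units of 5 degrees (1.0 is 5 degrees), then the closure, from 0 (fully open) to 1 (shut). A call has 1 to 20 rows; each row shifts and turns the commanded pose from where the row before left it, along the tool's axes as they then stand; what a row does not reach is not made up. A row lasts 1/12 s, in which the tool goes at most 41.7 mm and 7.16 degrees, less where a joint would pass 70% of its speed; a pose out of reach is approached as far as the arm can. A call is refused whole if a number of a shift passes 1 or a number of a turn 1, either way. A call with a gripper value outside its range is refused whole. The fingers move at their own pace and stop on an object; the grip force is fixed at half the most. Time passes only in rows, so rows that do not move let the fingers close. It gives the time, the measured TCP pose, the force, the opening and the grip force at its end, in the units of the state.
- ctrl.get_obs(): the state, without advancing time (a new reading comes with each control period).
- cams.get_image(name): name is "scene" or "top"; returns a dict with "image" (384x512x3 uint8, red, green, blue), "camera_matrix" (3x3 intrinsics, pixels), "k1" (the pictures are not rectified: a ray, as slopes to the right and down, at radius r is drawn at 1 + k1 r^2 times it, then the intrinsics apply), "xyz" and "rotation" of the camera in the world. Camera axes: x right, y down, z forward; pixel columns grow to the right and rows downward; lengths in mm; the calibration is good to about 2 mm. A picture is of the moment at which its call begins. There is no depth.
- ctrl.close_job(): hands the job in; it is judged then, once.
Trained networks look in the newest picture that a camera, given by its name, has taken for a name from the list of things; names that differ only in an ending like _2 or _b are one class to them, and where a whole thing is asked for, a point or a joint stands for the part that bears it (a point fixed in the world has none). Each returns a list of dicts, best first, with "p" (0 to 1); they miss things now and then, are a little off and sometimes report something else, mostly with a low value. They report only what shows in the picture. A call takes as long as a camera call. They do not tell look-alikes from the thing itself.
- cams.boxes_of(camera, thing): "rect" ([centre column, centre row, width, height] in pixels, round what is visible of it).
- cams.cut_out(camera, thing): "pixels" (384x512 bool, what is visible of it) and "rect" ([centre column, centre row, width, height] in pixels, round what is visible of it).
The state is a dict: "t": time; "qpos": joint angles; "qvel": joint speeds; "joint_torque": joint torques, N m; "ee_pos": TCP position; "orientation": TCP orientation; "ft_force": force on the tool from outside, world axes, zero at the start; "moment": the same for the moment, N m; "width": finger opening in mm; "grasp_force": force on a finger pad.
Only numpy, scipy, OpenCV 4.12 (cv2) and the standard library are available. Lean on these libraries where they do the work, as an engineer would, in place of code of your own. Each camera call takes 0.05 s, during which the arm holds its last target. There are 200 camera calls.

### The job

Pick up the carrier with the upright handset, set it down in the open entry end of the pass-through lane, and push it along the lane through the pair of sprung one-way leaves until the leaves have snapped fully shut behind it and its nose has pushed the stiff arrival plate about 7 mm back. Push gently: never ram the carrier, lean the gripper on the lane or drive the plate to the end of its 16 mm travel; then let go and leave the tape rolls and the wooden bar where they are.

Things in the scene. Friction and masses are not known exactly. Their poses are not given: they have to be found in the camera images.
- carrier: Handset upright in its carrier, one rigid piece, about 0.28 kg: grey block 100 x 42 x 22 mm (x, y, z) with a white handset 96 mm long (x), 9.5 mm thick (y) rising from its middle to 72 mm above the underside. Same both ways round. Origin: centre of the underside; x lengthwise, z up. Grip the handset across its thickness with the fingertips 32 mm or more above the underside.
- lane: Pass-through lane fixed to the bench: aluminium floor plate 100 mm wide, 8 mm thick, x = -185 to +225 mm, with black plastic walls whose tops are 36 mm above the bench. Origin: on the bench under the middle of the shut leaves; x is the direction of travel, y to the left, z up. The leaves stand in a pocket 71 mm wide, to x = +50 mm.
- lane_entry (a point): Point on the lane's open entry floor, on its middle line, 145 mm before the leaves, at floor height (8 mm above the bench). Set the carrier's middle here, lengthwise. Floor is open from 95 to 185 mm before the leaves; walls narrow from 80 mm apart at 90 mm to 46 mm apart at 60 mm before the leaves, and stay 46 mm apart until 6 mm before.
- lane_bay (a point): Point on the lane's floor, on the middle line, 64 mm beyond the leaves, where the receiving bay between 46 mm rails begins (flared mouth before it). The arrival plate stands across this bay. Its resting face is 138 to 170 mm beyond the leaves: this differs each time, is not measured, and must be felt or seen.
- leaf_left (a joint): Steel leaf on an upright pin at the left wall (lane x = 0, y = +28 mm), 27 mm long, z = 10 to 32 mm. 0 rad: shut across the lane; grows to 1.45 as it swings along the travel only; a light spring shuts it. Both leaves together resist the nose with a few newtons (up to about 4 N), then rub on the flanks with about 1 N. They swing shut once the carrier's tail is past lane x = 27 mm.
- leaf_right (a joint): The mirror-image leaf at the right wall (y = -28 mm). 0 rad shut, grows to 1.45 rad as it opens along the travel.
- plate (a joint): Arrival plate, a grey upright plate 40 mm wide and 20 mm tall (tops out 30 mm above the bench) on a stiff slide with no spring, on an aluminium stop block in the bay. 0 m: at rest; grows to 0.016 as it is pushed along the travel. It takes about 5 N to move it, and it stays where it is left.
- tape_roll: White tape roll lying flat, 96 mm across, 50 mm high; origin under its centre. Bystander.
- small_roll: Small red tape roll lying flat, 66 mm across, 18 mm high; origin under its centre. Bystander.
- wood_bar: Wooden bar lying flat, 30 x 190 x 26 mm (x, y, z); origin at the centre of its underside. Bystander.
Not all that is in view belongs to the job. Leave any orange, pink or purple look-alike of the carrier alone.

How it is judged (in metres and radians):
On the way, in this order (a step that is already met when the one before it is completed fails the run):
1. the carrier stands on the lane's floor before the leaves, in line with it, the leaves still shut (x of carrier in the frame of lane between -0.2 and -0.052 m and y of carrier in the frame of lane between -0.015 and 0.015 m and z of carrier in the frame of lane between 0.005 and 0.0115 m and angle between the x axis of carrier and the x axis of lane, either way round below 0.3 rad and value of joint each of leaf_left, leaf_right below 0.08 rad), for 0.2 s.
2. the carrier, on the lane's floor, has pushed both leaves open (x of carrier in the frame of lane between -0.04 and 0.076 m and y of carrier in the frame of lane between -0.006 and 0.006 m and z of carrier in the frame of lane below 0.0115 m and angle between the x axis of carrier and the x axis of lane, either way round below 0.1 rad and value of joint each of leaf_left, leaf_right above 0.6 rad), for 0.1 s.
3. the carrier is wholly past the leaves, both are shut again, and the plate has been pushed 3 to 12 mm (x of carrier in the frame of lane above 0.076 m and y of carrier in the frame of lane between -0.006 and 0.006 m and z of carrier in the frame of lane below 0.0115 m and angle between the x axis of carrier and the x axis of lane, either way round below 0.1 rad and value of joint each of leaf_left, leaf_right below 0.08 rad and value of joint plate between 0.003 and 0.012 m), for 0.2 s.
At the end, for the whole second after the job is handed in: The carrier stands upright on the lane's floor in the bay, its middle at least 76 mm past the leaves, within 6 mm of the lane's middle line and 0.1 rad of its direction, at rest; both leaves are shut (under 0.08 rad); the arrival plate is pushed 3 to 12 mm from rest (all of step 3 and angle between carrier's own z axis and vertical below 0.1 rad and linear speed of carrier below 0.01 m/s); the robot touches nothing.
It fails at once if the carrier is rammed or wedged as it is pushed on from the entry: more than 30 N between it and the lane, its leaves or plate (x of carrier in the frame of lane above -0.08 m and contact force between carrier and lane above 30 N).
It fails at once if the gripper presses on the lane, its leaves or plate with more than 6 N (contact force between the fingers and lane above 6 N).
It fails at once if the arrival plate is driven to the end of its travel (over 14 mm) (value of joint plate above 0.014 m).
It fails at once if the carrier is tipped over (more than 0.6 rad) (angle between carrier's own z axis and vertical above 0.6 rad).
It fails at once if a tape roll or the wooden bar is moved more than 15 mm (distance of any of tape_roll, small_roll, wood_bar from where it was at the start of the episode above 0.015 m).
It also fails if it takes over 64 s, if anything falls off the work surface, if the arm or the gripper's body presses on something with over 40 N, if the wrist force passes 120 N, or if a joint passes its speed limit or range.

## Working session

There is one attempt and no reset: what is moved stays moved. The work goes in short steps, Python scripts to look and compute and a tool call to move; the robot and the scene stay as the last step left them, time stands still between calls to the robot, and variables do not carry over. Pictures are saved under pics/ and viewed, at most 10 in all, crops included, and the job is handed in when it is done.

Besides the shell and the picture viewer there is one more tool, called after "Emit:" as name([rows], argument=value, ...), one row to a line, values as JSON. move_arm: Moves the arm, as the interface text tells. Its arguments: {"type":"object","properties":{"steps":{"type":"array"}},"required":["steps"]}

```bash
mkdir -p pics; cat > h.py <<'E'
import numpy as np, cv2
from workcell import ctrl, cams
def ray(im,uv):
    K=np.array(im["camera_matrix"],float);k1=im["k1"]
    d=(np.array(uv,float).reshape(-1,2)-K[:2,2])/[K[0,0],K[1,1]]
    s=d.copy()
    for _ in range(30): s=d/(1+k1*(s**2).sum(1,keepdims=True))
    return np.c_[s,np.ones(len(s))]@np.array(im["rotation"]).T
def at_z(im,uv,z):
    r=ray(im,uv);o=np.array(im["xyz"]);return o+r*((z-o[2])/r[:,2])[:,None]
def proj(im,P):
    R=np.array(im["rotation"]);p=(np.array(P,float).reshape(-1,3)-im["xyz"])@R
    s=p[:,:2]/p[:,2:];s=s*(1+im["k1"]*(s**2).sum(1,keepdims=True))
    K=np.array(im["camera_matrix"]);return s*[K[0,0],K[1,1]]+K[:2,2]
E
python3 - <<'E'
from h import *
np.set_printoptions(precision=1,suppress=True)
for c in("top","scene"):
    im=cams.get_image(c);cv2.imwrite(f"pics/{c}0.png",cv2.resize(im["image"][:,:,::-1],None,fx=1.5,fy=1.5))
    print(c,im["camera_matrix"],im["k1"],im["xyz"],im["rotation"])
    for n in("carrier","lane","leaf_left","leaf_right","plate","tape_roll","small_roll","wood_bar"):
        print(n,[(round(b["p"],2),np.round(b["rect"])) for b in cams.boxes_of(c,n)])
o=ctrl.get_obs();print(o)
E
```

```text
top [[415.2   0.  253.2]
 [  0.  415.2 189.9]
 [  0.    0.    1. ]] 0.04902799341444619 [ 437.9  -99.4 1292.7] [-2.2  2.2 -0.1]
carrier [(0.79, array([319., 183.,  39.,  16.])), (0.71, array([315., 219.,  31.,  31.])), (0.67, array([370., 215.,  33.,  30.])), (0.63, array([343., 141.,  29.,  26.]))]
lane [(0.8, array([206., 169., 136.,  58.]))]
leaf_left []
leaf_right []
plate [(0.58, array([168., 178.,  10.,  14.])), (0.55, array([304., 124.,  21.,  23.]))]
tape_roll [(0.87, array([260., 234.,  31.,  31.]))]
small_roll []
wood_bar [(0.84, array([134., 247.,  61.,  27.])), (0.47, array([206., 170., 136.,  55.]))]
scene [[485.3   0.  258.5]
 [  0.  485.3 182.5]
 [  0.    0.    1. ]] 0.03800331951999806 [1360.1  395.3  648. ] [-1.2 -2.1  1.1]
carrier [(0.92, array([216., 146.,  41.,  29.])), (0.82, array([165., 131.,  19.,  33.])), (0.64, array([182., 163.,  39.,  32.])), (0.57, array([123., 177.,  48.,  36.]))]
lane [(0.78, array([302., 223., 192.,  71.]))]
leaf_left []
leaf_right []
plate [(0.46, array([362., 226.,  12.,  13.]))]
tape_roll [(0.6, array([279., 154.,  38.,  32.])), (0.26, array([300., 223., 191.,  73.]))]
small_roll [(0.84, array([152., 214.,  28.,  22.]))]
wood_bar [(0.75, array([436., 197.,  88.,  24.]))]
{'t': 0.9, 'qpos': array([-1.2,  0.4,  1.6,  0. ,  1.1, -0. ]), 'qvel': array([-0.,  0., -0., -0., -0.,  0.]), 'joint_torque': array([  0. , -54.5, -27.4,   0.1,   0. ,  -0. ]), 'ee_pos': array([ 214.8, -586.9,  222.7]), 'orientation': array([3.1, 0.5, 0. ]), 'ft_force': array([0.2, 0.1, 0.1]), 'moment': array([ 0.1,  0. , -0. ]), 'grasp_force': 0.0, 'width': 87.92244055470981}
```

```bash
python3 - <<'E'
s=open('h.py').read()
s=s.replace('np.array(im["rotation"])','Rm(im)').replace('def ray','def Rm(im): return cv2.Rodrigues(np.array(im["rotation"],float))[0]\ndef ray')
open('h.py','w').write(s)
E
python3 - <<'E'
from h import *
im=cams.get_image("top")
c=im["image"][80:270,80:410,::-1]
cv2.imwrite("pics/topcrop.png",cv2.resize(c,None,fx=2.4,fy=2.4,interpolation=cv2.INTER_CUBIC))
print(at_z(im,[[253,190],[319,183]],0))
E
```

```text
[[ 533.65611882 -109.39690008    0.        ]
 [ 552.23009104 -316.01959201    0.        ]]
```

View pics/scene0.png

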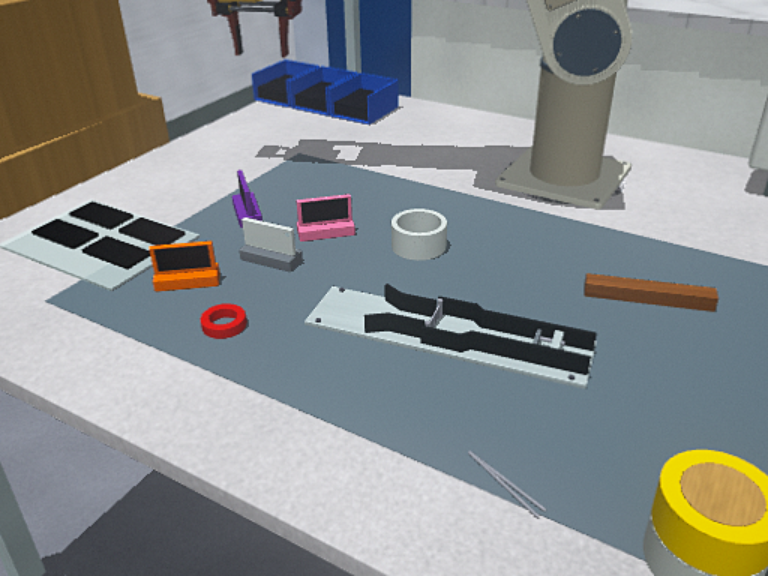

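View pics/topcrop.png

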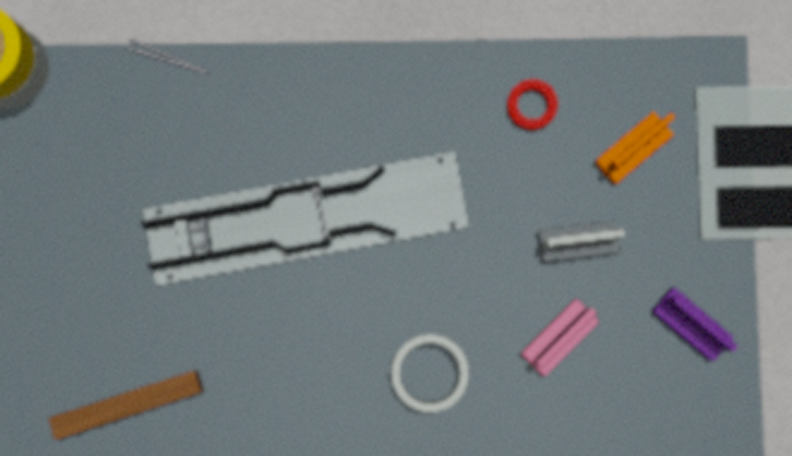

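```bash
cat >> h.py <<'E'
from scipy.optimize import minimize
def box(x0,x1,y0,y1,z0,z1): return np.array([[x,y,z] for x in(x0,x1) for y in(y0,y1) for z in(z0,z1)],float)
CARR=[box(-50,50,-21,21,0,22),box(-48,48,-4.75,4.75,22,72)]
W=[(-90,40),(-60,23),(-6,23),(-6,35.5),(50,35.5),(64,23),(225,23)]
LANE=[box(-185,225,-50,50,0,8)]
for s in(1,-1):
    for (a,b),(c,d) in zip(W,W[1:]): LANE.append(np.array([[p,s*(q+t),z] for p,q in((a,b),(c,d)) for t in(0,4) for z in(8,36)],float))
def place(P,q,z=0):
    c,s=np.cos(q[2]),np.sin(q[2]);return P@np.array([[c,s,0],[-s,c,0],[0,0,1]])+[q[0],q[1],z]
def sil(im,parts,q,z=0,S=4):
    m=np.zeros((384*S,512*S),np.uint8)
    for P in parts:
        u=(proj(im,place(P,q,z))+.5)*S-.5
        cv2.fillConvexPoly(m,cv2.convexHull(np.round(u*16).astype(np.int32)),1,shift=4)
    return m
def fit(views,parts,q0,z=0,S=4):
    big=[cv2.resize(m.astype(np.uint8),None,fx=S,fy=S,interpolation=cv2.INTER_NEAREST) for _,m in views]
    def f(q): 
        e=0
        for (im,_),b in zip(views,big):
            r=sil(im,parts,q,z,S); e+=1-(r&b).sum()/max(1,(r|b).sum())
        return e
    r=minimize(f,q0,method="Nelder-Mead",options=dict(initial_simplex=np.array(q0)+np.array([[0,0,0],[12,0,0],[0,12,0],[0,0,.1]]),xatol=.05,fatol=1e-5))
    return r.x,r.fun
E
cat > m.py <<'E'
from h import *
np.set_printoptions(precision=3,suppress=True)
ims={c:cams.get_image(c) for c in("top","scene")}
def mask(c,n,near):
    L=[d for d in cams.cut_out(c,n)]
    return min(L,key=lambda d:np.hypot(*(np.array(d["rect"][:2])-near)))["pixels"]
mk={("top","carrier"):mask("top","carrier",(320,182)),("scene","carrier"):mask("scene","carrier",(180,163)),
("top","lane"):mask("top","lane",(206,169)),("scene","lane"):mask("scene","lane",(302,223))}
t=ims["top"]
cc=at_z(t,[[320,182]],20)[0];le=at_z(t,[[214,168],[270,160]],8)
d=le[1]-le[0];ly=np.arctan2(-d[1],-d[0]);print(cc,le[0],ly)
for n,P,q0 in(("carrier",CARR,[cc[0],cc[1],np.pi/2]),("lane",LANE,[le[0][0],le[0][1],ly])):
    for cs in(("top","scene"),("top",),("scene",)):
        q,e=fit([(ims[c],mk[c,n]) for c in cs],P,q0);print(n,cs,q,e/len(cs))
        if len(cs)==2:
            for c in cs:
                cn,_=cv2.findContours(sil(ims[c],P,q),cv2.RETR_EXTERNAL,cv2.CHAIN_APPROX_NONE)
                ims[c].setdefault("ov",[]).extend(cn)
out=[]
for c,(r0,r1,c0,c1) in(("top",(120,230,120,360)),("scene",(130,265,140,410))):
    b=cv2.resize(ims[c]["image"][:,:,::-1],None,fx=4,fy=4,interpolation=cv2.INTER_CUBIC)
    cv2.drawContours(b,ims[c]["ov"],-1,(0,0,255),1)
    b=b[r0*4:r1*4,c0*4:c1*4];s=600/b.shape[1];out.append(cv2.resize(b,None,fx=s,fy=s,interpolation=cv2.INTER_AREA))
cv2.imwrite("pics/ov.png",np.vstack(out))
E
python3 m.py
```

```text
[ 553.499 -315.828   20.   ] [603.661  10.829   8.   ] 1.6980410513544202
carrier ('top', 'scene') [ 559.916 -318.535    1.667] 0.0701310682183296
carrier ('top',) [ 560.384 -320.098    1.675] 0.07448275862068965
carrier ('scene',) [ 558.885 -319.139    1.666] 0.05729506414437924
lane ('top', 'scene') [599.849  12.317   1.745] 0.04022967659051402
lane ('top',) [600.669  12.597   1.742] 0.02445862059101178
lane ('scene',) [597.49   12.026   1.745] 0.03012289918907063
```

View pics/ov.png

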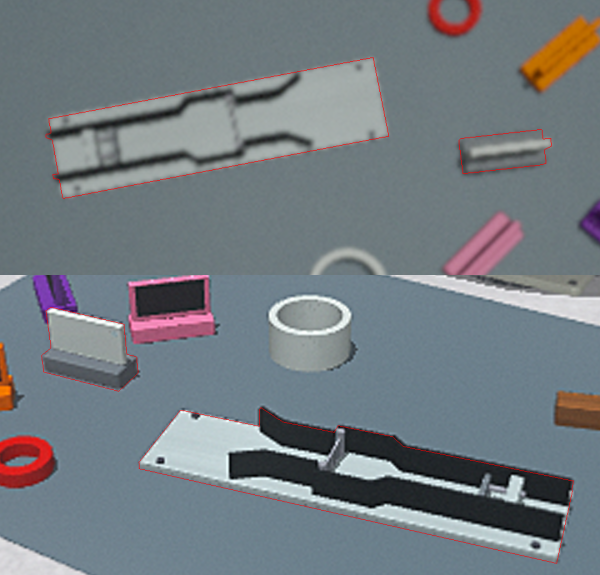

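```bash
cat >> h.py <<'E'
def plan(tx,ty,tz,yaw_close=None):
    """turn (5deg units) then shift (25mm units, tool axes after the turn) to reach TCP target; yaw_close = world direction of the tool y line"""
    o=ctrl.get_obs();R=cv2.Rodrigues(np.array(o["orientation"],float))[0]
    y=R[:,1];turn=0.
    if yaw_close is not None:
        d=(yaw_close-np.arctan2(y[1],y[0])+np.pi/2)%np.pi-np.pi/2
        turn=-d
        R=R@cv2.Rodrigues(np.array([0,0,turn]))[0]
    s=R.T@(np.array([tx,ty,tz])-o["ee_pos"])
    print("t",o["t"],"pos",np.round(o["ee_pos"],2),"tilt",np.round(R[:,2],4),"F",np.round(o["ft_force"],2),"w",round(o["width"],1))
    print("turn",round(np.degrees(turn)/5,3),"shift",np.round(s/25,3))
E
python3 -c "
from h import *
plan(559.9,-319.0,120,1.668-np.pi/2)"
```

```text
t 1.25 pos [ 214.81 -586.89  222.68] tilt [ 0.  0. -1.] F [-0.51 -0.46 -0.4 ] w 88.1
turn -15.094 shift [ 9.325 14.778  4.107]
```

Emit:
move_arm([
  [[0,0,0],-0.943,0],
  [[0,0,0],-0.943,0],
  [[0,0,0],-0.943,0],
  [[0,0,0],-0.943,0],
  [[0,0,0],-0.943,0],
  [[0,0,0],-0.943,0],
  [[0,0,0],-0.943,0],
  [[0,0,0],-0.943,0],
  [[0,0,0],-0.943,0],
  [[0,0,0],-0.943,0],
  [[0,0,0],-0.943,0],
  [[0,0,0],-0.943,0],
  [[0,0,0],-0.943,0],
  [[0,0,0],-0.943,0],
  [[0,0,0],-0.943,0],
  [[0,0,0],-0.943,0],
])

```text
t: 2.58
ee_pos: [214.8, -586.9, 222.7]
orientation: [-2.107, -2.33, -0.0]
ft_force: [0.3, -0.3, -0.2]
width: 87.7
grasp_force: 0.0
```

Emit:
move_arm([
  [[0.583,0.924,0],0,0],
  [[0.583,0.924,0],0,0],
  [[0.583,0.924,0],0,0],
  [[0.583,0.924,0],0,0],
  [[0.583,0.924,0],0,0],
  [[0.583,0.924,0],0,0],
  [[0.583,0.924,0],0,0],
  [[0.583,0.924,0],0,0],
  [[0.583,0.924,0],0,0],
  [[0.583,0.924,0],0,0],
  [[0.583,0.924,0],0,0],
  [[0.583,0.924,0],0,0],
  [[0.583,0.924,0],0,0],
  [[0.583,0.924,0],0,0],
  [[0.583,0.924,0],0,0],
  [[0.583,0.924,0],0,0],
  [[0,0,0],0,0],
  [[0,0,0],0,0],
])

```text
t: 4.08
ee_pos: [560.9, -318.2, 222.5]
orientation: [-2.109, -2.329, 0.0]
ft_force: [-0.3, -0.1, -0.1]
width: 87.8
grasp_force: 0.0
```

```bash
python3 -c "
from h import *
plan(559.9,-319.0,38,1.668-np.pi/2)
print(ctrl.get_obs()['qpos'])"
```

```text
t 4.0833 pos [ 560.91 -318.2   222.48] tilt [-2.e-04 -0.e+00 -1.e+00] F [-0.29 -0.07 -0.05] w 87.8
turn 0.022 shift [-0.028 -0.042  7.379]
[-5.34401975e-01  4.52445246e-01  1.58336200e+00 -1.80629807e-04
  1.10596152e+00 -6.33441241e-01]
```

Emit:
move_arm([
  [[-0.028,-0.042,0.5],0,0],
  [[0,0,0.6],0,0],
  [[0,0,0.6],0,0],
  [[0,0,0.6],0,0],
  [[0,0,0.6],0,0],
  [[0,0,0.6],0,0],
  [[0,0,0.6],0,0],
  [[0,0,0.6],0,0],
  [[0,0,0.6],0,0],
  [[0,0,0.6],0,0],
  [[0,0,0.5],0,0],
  [[0,0,0.4],0,0],
  [[0,0,0.3],0,0],
  [[0,0,0.25],0,0],
  [[0,0,0.03],0,0],
  [[0,0,0],0,0],
  [[0,0,0],0,0],
])

```text
t: 5.5
ee_pos: [559.6, -320.1, 38.7]
orientation: [2.111, 2.326, 0.0]
ft_force: [0.9, -0.3, -0.3]
width: 88.0
grasp_force: 0.0
```

Emit:
move_arm([
  [[0,0,0],0,0.5],
  [[0,0,0],0,0.6],
  [[0,0,0],0,0.7],
  [[0,0,0],0,0.8],
  [[0,0,0],0,0.9],
  [[0,0,0],0,1],
  [[0,0,0],0,1],
  [[0,0,0],0,1],
  [[0,0,0],0,1],
  [[0,0,0],0,1],
  [[0,0,0],0,1],
  [[0,0,0],0,1],
])

```text
t: 6.5
ee_pos: [559.2, -319.9, 38.2]
orientation: [-2.111, -2.326, -0.0]
ft_force: [-0.1, 0.5, 0.3]
width: 11.1
grasp_force: 0.0
```

```bash
cat > e.py <<'E'
from h import *
import sys
L=[599.8,12.3,1.7445]
def lane(x,y): return place(np.array([[x,y,0.]]),L)[0][:2]
E
python3 -c "
from e import *
print(ctrl.get_obs()['ee_pos'],ctrl.get_obs()['grasp_force'])
plan(*lane(-145,0),100,L[2]-np.pi/2)"
```

```text
[ 559.18761833 -319.92940732   38.15088736] 0.0
t 6.5 pos [ 559.19 -319.93   38.15] tilt [-0.  0. -1.] F [-0.1   0.47  0.26] w 11.1
turn -0.883 shift [ 7.009  3.897 -2.474]
```

Emit:
move_arm([
  [[0,0,0],0,1],
  [[0,0,0],0,1],
  [[0,0,0],0,1],
  [[0,0,0],0,1],
])

```text
t: 6.83
ee_pos: [559.1, -319.9, 38.1]
orientation: [-2.111, -2.326, 0.0]
ft_force: [-0.6, -0.7, -0.1]
width: 9.5
grasp_force: 30.0
```

Emit:
move_arm([
  [[0,0,-0.2],0,1],
  [[0,0,-0.5],0,1],
  [[0,0,-0.5],0,1],
  [[0,0,-0.5],0,1],
  [[0,0,-0.5],0,1],
  [[0,0,-0.4],0,1],
  [[0,0,0],0,1],
  [[0,0,0],0,1],
])

```text
t: 7.5
ee_pos: [559.7, -320.2, 104.4]
orientation: [2.11, 2.325, 0.001]
ft_force: [0.2, 0.1, -3.0]
width: 9.3
grasp_force: 30.0
```

```bash
python3 -c "
from e import *
plan(*lane(-145,0),100,L[2]-np.pi/2)
im={c:cams.get_image(c) for c in('top','scene')}
o=ctrl.get_obs();V=[]
for c in im:
    u=proj(im[c],[*o['ee_pos'][:2],100])[0]
    l=cams.cut_out(c,'carrier');d=min(l,key=lambda d:np.hypot(*(np.array(d['rect'][:2])-u)));print(c,u,d['rect'],d['p']);V.append((im[c],d['pixels']))
print(fit(V,CARR,[*o['ee_pos'][:2],1.668],o['ee_pos'][2]-38.2)); print(fit(V[1:],CARR,[*o['ee_pos'][:2],1.668],o['ee_pos'][2]-38.2))
s=im['scene']['image'][70:220,120:320,::-1];cv2.imwrite('pics/lift.png',cv2.resize(s,None,fx=3.5,fy=3.5,interpolation=cv2.INTER_CUBIC))
"
```

```text
t 7.5 pos [ 559.68 -320.22  104.4 ] tilt [ 0.0017 -0.001  -1.    ] F [ 0.2   0.08 -3.02] w 9.3
turn -0.883 shift [7.024 3.879 0.173]
top [325.94498921 177.5536743 ] [309.2, 178.2, 5.0, 10.8] 0.37
scene [176.26209882 138.20399854] [179.4, 141.1, 39.8, 32.3] 0.58
(array([ 558.13558652, -318.34878744,    1.63080755]), np.float64(1.106759734205164))
(array([ 557.0835049 , -319.59038864,    1.65797151]), np.float64(0.20083038597570357))
```

View pics/lift.png

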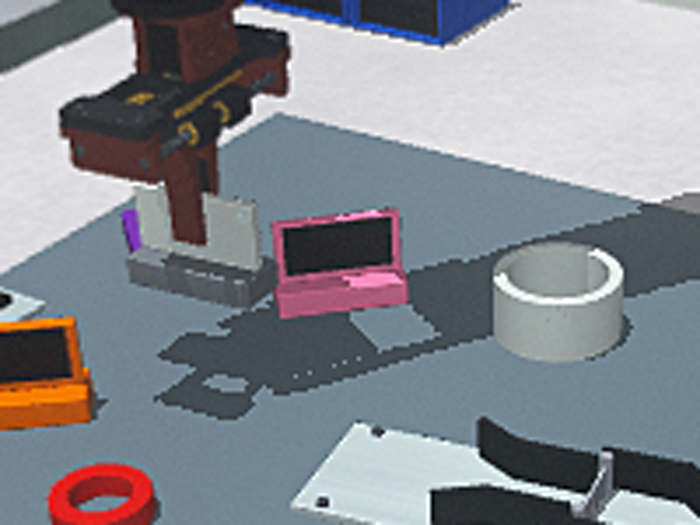

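Emit:
move_arm([
  [[0,0,0],-0.44,1],
  [[0,0,0],-0.44,1],
  [[0.5,0.275,0],0,1],
  [[0.5,0.275,0],0,1],
  [[0.5,0.275,0],0,1],
  [[0.5,0.275,0],0,1],
  [[0.5,0.275,0],0,1],
  [[0.5,0.275,0],0,1],
  [[0.5,0.275,0],0,1],
  [[0.5,0.275,0],0,1],
  [[0.5,0.275,0],0,1],
  [[0.5,0.275,0],0,1],
  [[0.5,0.275,0],0,1],
  [[0.5,0.275,0],0,1],
  [[0.5,0.275,0],0,1],
  [[0.5,0.3,0],0,1],
  [[0,0,0],0,1],
  [[0,0,0],0,1],
  [[0,0,0],0,1],
])

```text
t: 9.28
ee_pos: [624.4, -130.8, 103.1]
orientation: [-2.02, -2.406, 0.0]
ft_force: [-0.1, -0.6, -2.3]
width: 9.0
grasp_force: 30.0
```

```bash
python3 -c "
from e import *
plan(*lane(-145,0),46.5,L[2]-np.pi/2)"
```

```text
t 9.2833 pos [ 624.35 -130.82  103.12] tilt [-2.e-04 -2.e-04 -1.e+00] F [-0.08 -0.64 -2.3 ] w 9.0
turn 0.002 shift [0.009 0.023 2.265]
```

Emit:
move_arm([
  [[0.009,0.023,0.3],0,1],
  [[0,0,0.4],0,1],
  [[0,0,0.4],0,1],
  [[0,0,0.4],0,1],
  [[0,0,0.3],0,1],
  [[0,0,0.2],0,1],
  [[0,0,0.1],0,1],
  [[0,0,0.06],0,1],
  [[0,0,0.03],0,1],
  [[0,0,0],0,1],
  [[0,0,0],0,1],
  [[0,0,0],0,1],
])

```text
t: 10.28
ee_pos: [625.3, -130.6, 48.9]
orientation: [2.02, 2.405, 0.001]
ft_force: [0.3, 0.1, -2.5]
width: 9.4
grasp_force: 30.0
```

Emit:
move_arm([
  [[0,0,0.02],0,1],
  [[0,0,0.02],0,1],
  [[0,0,0],0,1],
  [[0,0,0],0,1],
])

```text
t: 10.62
ee_pos: [624.9, -130.5, 47.5]
orientation: [2.021, 2.406, -0.0]
ft_force: [0.2, -0.4, -1.8]
width: 9.2
grasp_force: 30.0
```

Emit:
move_arm([
  [[0,0,0.02],0,1],
  [[0,0,0.02],0,1],
  [[0,0,0],0,1],
  [[0,0,0],0,1],
])

```text
t: 10.95
ee_pos: [624.9, -130.5, 46.4]
orientation: [-2.021, -2.406, 0.0]
ft_force: [-0.3, -0.9, -2.2]
width: 9.7
grasp_force: 30.0
```

Emit:
move_arm([
  [[0,0,0.02],0,1],
  [[0,0,0],0,1],
  [[0,0,0],0,1],
  [[0,0,0],0,1],
])

```text
t: 11.28
ee_pos: [625.0, -130.5, 46.1]
orientation: [2.021, 2.405, 0.0]
ft_force: [-1.5, -0.3, 0.7]
width: 9.1
grasp_force: 30.0
```

```bash
cat > look.py <<'E'
from e import *
o=ctrl.get_obs()
cx=float(sys.argv[2]); 
P=np.array([*lane(cx,0)])
out=[]
for c,S in(("top",6),("scene",5)):
    im=cams.get_image(c)
    b=cv2.resize(im["image"][:,:,::-1],None,fx=S,fy=S,interpolation=cv2.INTER_CUBIC)
    def ln(A,col):
        u=(proj(im,place(np.array(A,float),L))+.5)*S-.5; cv2.polylines(b,[np.round(u).astype(np.int32)],False,col,1)
    for s in(1,-1):
        ln([[-185,50*s,8],[225,50*s,8]],(0,0,255)); ln([[p,s*q,36] for p,q in W],(0,255,0)); ln([[p,s*q,8] for p,q in W],(0,160,0))
        ln([[cx-50,21*s,30],[cx+50,21*s,30]],(255,0,255))
    ln([[-185,-50,8],[-185,50,8]],(0,0,255)); ln([[0,-28,32],[0,28,32]],(255,255,0))
    for x in(138,170): ln([[x,-20,30],[x,20,30]],(0,255,255))
    u=proj(im,[[*P,30]])[0]*S; x0=int(np.clip(u[0]-350,0,512*S-700)); y0=int(max(0,u[1]-(120 if c=="top" else 170)))
    out.append(b[y0:y0+290,x0:x0+700])
cv2.imwrite(f"pics/{sys.argv[1]}.png",np.vstack(out))
E
python3 look.py entry -145
```

```text
(no output)
```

View pics/entry.png

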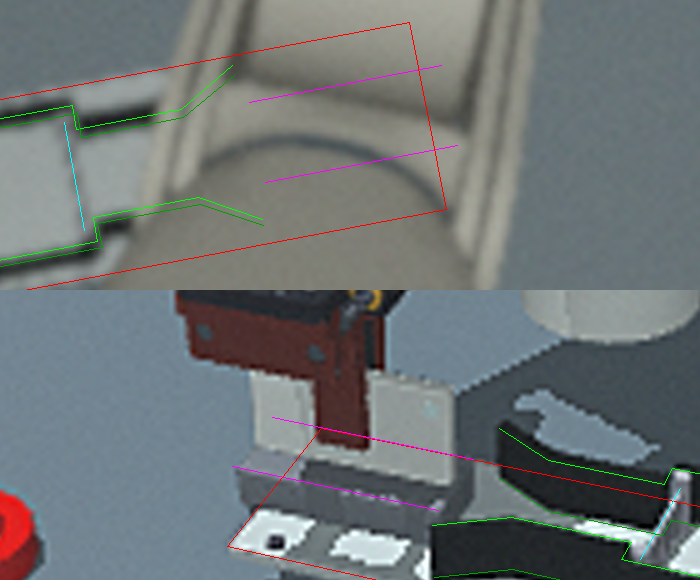

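Emit:
move_arm([
  [[0,0,-0.03],0,1],
  [[0.1,0,0],0,1],
  [[0.2,0,0],0,1],
  [[0.2,0,0],0,1],
  [[0.2,0,0],0,1],
  [[0.2,0,0],0,1],
  [[0.2,0,0],0,1],
  [[0.1,0,0],0,1],
  [[0,0,0],0,1],
  [[0,0,0],0,1],
  [[0,0,0],0,1],
])

```text
t: 12.3
ee_pos: [619.9, -101.1, 46.7]
orientation: [2.021, 2.405, 0.0]
ft_force: [0.6, -1.0, -2.2]
width: 9.3
grasp_force: 30.0
```

Emit:
move_arm([
  [[0.1,0,0],0,1],
  [[0.1,0,0],0,1],
  [[0.1,0,0],0,1],
  [[0.1,0,0],0,1],
  [[0,0,0],0,1],
  [[0,0,0],0,1],
])

```text
t: 12.8
ee_pos: [618.0, -90.9, 46.7]
orientation: [2.02, 2.406, -0.0]
ft_force: [-0.2, 0.4, -1.0]
width: 9.4
grasp_force: 30.0
```

Emit:
move_arm([
  [[0.1,0,0],0,1],
  [[0.1,0,0],0,1],
  [[0.1,0,0],0,1],
  [[0.1,0,0],0,1],
  [[0,0,0],0,1],
  [[0,0,0],0,1],
])

```text
t: 13.3
ee_pos: [616.3, -81.0, 46.7]
orientation: [2.02, 2.406, -0.0]
ft_force: [-0.3, -0.3, -2.9]
width: 9.8
grasp_force: 30.0
```

Emit:
move_arm([
  [[0.1,0,0],0,1],
  [[0.1,0,0],0,1],
  [[0.1,0,0],0,1],
  [[0.1,0,0],0,1],
  [[0.1,0,0],0,1],
  [[0.1,0,0],0,1],
  [[0,0,0],0,1],
  [[0,0,0],0,1],
])

```text
t: 13.97
ee_pos: [613.7, -66.3, 46.7]
orientation: [2.02, 2.406, 0.0]
ft_force: [-0.2, -0.1, -1.2]
width: 9.7
grasp_force: 30.0
```

```bash
python3 look.py mid -80; python3 -c "
from e import *
plan(*lane(-50,0),46.7,L[2]-np.pi/2)"
```

```text
t 14.0667 pos [613.78 -66.51  46.7 ] tilt [ 1.e-04 -0.e+00 -1.e+00] F [ 0.18 -0.06 -3.64] w 9.5
turn -0.002 shift [ 1.202 -0.006 -0.   ]
```

View pics/mid.png

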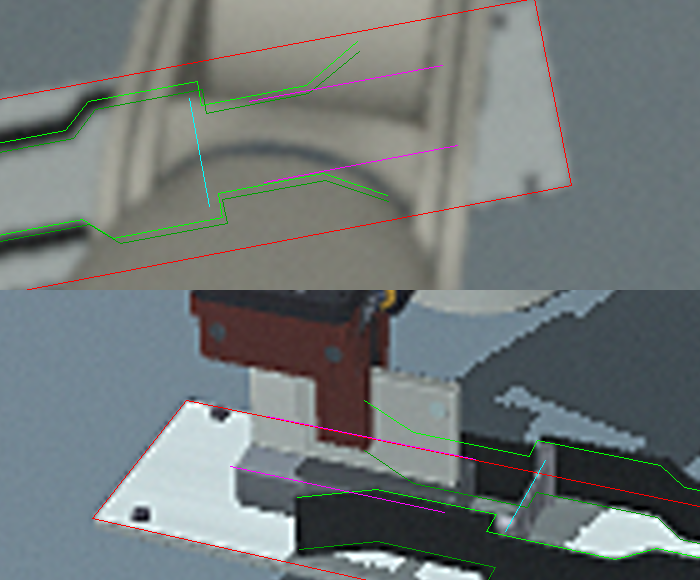

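Emit:
move_arm([
  [[0.1,0,0],0,1],
  [[0.1,0,0],0,1],
  [[0.1,0,0],0,1],
  [[0.1,0,0],0,1],
  [[0.1,0,0],0,1],
  [[0.1,0,0],0,1],
  [[0.1,0,0],0,1],
  [[0.1,0,0],0,1],
  [[0.1,0,0],0,1],
  [[0.1,0,0],0,1],
  [[0.1,0,0],0,1],
  [[0.1,0,0],0,1],
])

```text
t: 15.07
ee_pos: [608.7, -37.2, 46.8]
orientation: [2.019, 2.405, -0.001]
ft_force: [0.6, -4.8, -2.0]
width: 9.2
grasp_force: 30.0
```

Emit:
move_arm([
  [[0.1,0,0],0,1],
  [[0.1,0,0],0,1],
  [[0.1,0,0],0,1],
  [[0.1,0,0],0,1],
  [[0.1,0,0],0,1],
  [[0.1,0,0],0,1],
])

```text
t: 15.57
ee_pos: [606.0, -22.1, 46.7]
orientation: [2.021, 2.405, 0.0]
ft_force: [0.8, -2.6, -2.0]
width: 9.5
grasp_force: 30.0
```

Emit:
move_arm([
  [[0.1,0,0],0,1],
  [[0.1,0,0],0,1],
  [[0.1,0,0],0,1],
  [[0.1,0,0],0,1],
  [[0.1,0,0],0,1],
  [[0.1,0,0],0,1],
])

```text
t: 16.07
ee_pos: [603.2, -6.9, 46.6]
orientation: [-2.02, -2.405, -0.0]
ft_force: [-0.2, 0.1, -1.7]
width: 9.3
grasp_force: 30.0
```

Emit:
move_arm([
  [[0.1,0,0],0,1],
  [[0.1,0,0],0,1],
  [[0.1,0,0],0,1],
  [[0.1,0,0],0,1],
  [[0.1,0,0],0,1],
  [[0.1,0,0],0,1],
  [[0.1,0,0],0,1],
  [[0.1,0,0],0,1],
])

```text
t: 16.73
ee_pos: [599.9, 12.6, 46.7]
orientation: [2.021, 2.406, 0.0]
ft_force: [0.8, -0.8, -0.8]
width: 9.4
grasp_force: 30.0
```

Emit:
move_arm([
  [[0.1,0,0],0,1],
  [[0.1,0,0],0,1],
  [[0.1,0,0],0,1],
  [[0.1,0,0],0,1],
  [[0.1,0,0],0,1],
  [[0.1,0,0],0,1],
  [[0.1,0,0],0,1],
  [[0.1,0,0],0,1],
])

```text
t: 17.4
ee_pos: [596.4, 32.3, 46.7]
orientation: [-2.021, -2.406, 0.0]
ft_force: [0.1, -0.5, -1.7]
width: 9.2
grasp_force: 30.0
```

Emit:
move_arm([
  [[0.1,0,0],0,1],
  [[0.1,0,0],0,1],
  [[0.1,0,0],0,1],
  [[0.1,0,0],0,1],
  [[0.1,0,0],0,1],
  [[0.1,0,0],0,1],
  [[0.1,0,0],0,1],
  [[0.1,0,0],0,1],
])

```text
t: 18.07
ee_pos: [593.0, 52.0, 46.7]
orientation: [-2.021, -2.406, -0.0]
ft_force: [0.0, -0.9, -2.5]
width: 9.4
grasp_force: 30.0
```

```bash
python3 look.py bay 90; python3 -c "
from e import *
plan(*lane(80,0),46.7,L[2]-np.pi/2)"
```

```text
t 18.1667 pos [592.88  52.23  46.68] tilt [-1.e-04  3.e-04 -1.e+00] F [-0.15  1.28 -1.72] w 9.2
turn -0.0 shift [ 1.579 -0.004 -0.   ]
```

View pics/bay.png

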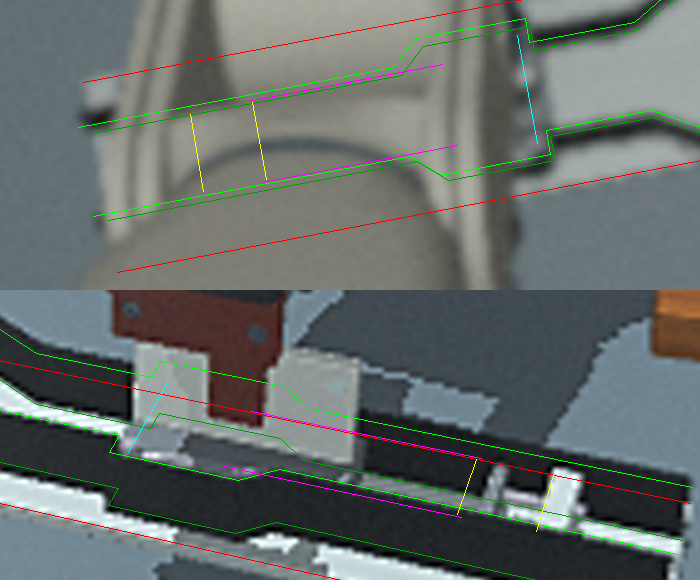

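Emit:
move_arm([
  [[0.1,0,0],0,1],
  [[0.1,0,0],0,1],
  [[0.1,0,0],0,1],
  [[0.1,0,0],0,1],
  [[0.1,0,0],0,1],
  [[0.1,0,0],0,1],
  [[0.1,0,0],0,1],
  [[0.1,0,0],0,1],
])

```text
t: 18.83
ee_pos: [589.5, 71.7, 46.7]
orientation: [2.021, 2.406, 0.0]
ft_force: [0.2, -0.8, -1.9]
width: 9.4
grasp_force: 30.0
```

Emit:
move_arm([
  [[0.1,0,0],0,1],
  [[0.1,0,0],0,1],
  [[0.1,0,0],0,1],
  [[0.1,0,0],0,1],
  [[0.1,0,0],0,1],
  [[0.1,0,0],0,1],
  [[0.1,0,0],0,1],
  [[0,0,0],0,1],
  [[0,0,0],0,1],
])

```text
t: 19.58
ee_pos: [586.5, 88.9, 46.7]
orientation: [-2.02, -2.406, -0.0]
ft_force: [0.5, 0.1, -2.0]
width: 9.6
grasp_force: 30.0
```

```bash
cat > f.py <<'E'
from e import *
# mean force and position over several fresh readings (camera calls advance 0.05 s)
P=[];F=[]
for _ in range(3):
    cams.get_image("scene");o=ctrl.get_obs();P.append(o["ee_pos"]);F.append(o["ft_force"])
c,s=np.cos(L[2]),np.sin(L[2]);R=np.array([[c,s,0],[-s,c,0],[0,0,1]])
print("t",o["t"],"lane pos",np.round(R@(np.mean(P,0)-[*L[:2],0]),2),"F lane",np.round(R@np.mean(F,0),2))
E
python3 f.py
```

```text
t 19.7333 lane pos [77.54 -0.12 46.67] F lane [-0.02 -0.2  -2.28]
```

Emit:
move_arm([
  [[0.08,0,0],0,1],
  [[0.08,0,0],0,1],
  [[0,0,0],0,1],
])

```text
t: 19.98
ee_pos: [585.7, 92.9, 46.7]
orientation: [-2.021, -2.405, 0.0]
ft_force: [0.4, -0.5, -2.6]
width: 9.5
grasp_force: 30.0
```

Emit:
move_arm([
  [[0.06,0,0],0,1],
  [[0.06,0,0],0,1],
  [[0,0,0],0,1],
])

```text
t: 20.23
ee_pos: [585.2, 95.8, 46.6]
orientation: [-2.02, -2.406, -0.0]
ft_force: [-0.4, -0.6, -1.8]
width: 9.4
grasp_force: 30.0
```

Emit:
move_arm([
  [[0.06,0,0],0,1],
  [[0.06,0,0],0,1],
  [[0,0,0],0,1],
])

```text
t: 20.48
ee_pos: [584.7, 98.8, 46.7]
orientation: [-2.02, -2.406, -0.0]
ft_force: [-0.2, -0.3, -2.4]
width: 9.7
grasp_force: 30.0
```

Now at lane x ≈ 87.6. Smaller steps from here.

Emit:
move_arm([
  [[0.05,0,0],0,1],
  [[0.05,0,0],0,1],
  [[0,0,0],0,1],
])

```text
t: 20.73
ee_pos: [584.4, 101.2, 46.7]
orientation: [2.02, 2.406, 0.0]
ft_force: [0.0, 0.7, -2.6]
width: 9.5
grasp_force: 30.0
```

Emit:
move_arm([
  [[0.05,0,0],0,1],
  [[0.05,0,0],0,1],
])

```text
t: 20.9
ee_pos: [583.9, 103.5, 46.7]
orientation: [2.021, 2.405, 0.0]
ft_force: [0.7, 0.6, -2.3]
width: 9.4
grasp_force: 30.0
```

Emit:
move_arm([
  [[0.05,0,0],0,1],
  [[0.05,0,0],0,1],
])

```text
t: 21.07
ee_pos: [583.5, 105.8, 46.7]
orientation: [2.02, 2.406, -0.0]
ft_force: [0.2, -5.3, -0.8]
width: 9.5
grasp_force: 30.0
```

```bash
python3 f.py
```

```text
t 21.2167 lane pos [94.9  -0.12 46.71] F lane [-1.36 -0.03 -1.76]
```

Emit:
move_arm([
  [[0.05,0,0],0,1],
  [[0.05,0,0],0,1],
  [[0.05,0,0],0,1],
  [[0.05,0,0],0,1],
  [[0.04,0,0],0,1],
])

```text
t: 21.63
ee_pos: [582.5, 111.8, 46.7]
orientation: [2.021, 2.405, -0.0]
ft_force: [0.3, -5.4, -0.6]
width: 9.9
grasp_force: 30.0
```

```bash
python3 f.py; python3 look.py plate 120
```

```text
t 21.7833 lane pos [101.15  -0.14  46.7 ] F lane [-3.74  0.16 -1.24]
```

View pics/plate.png

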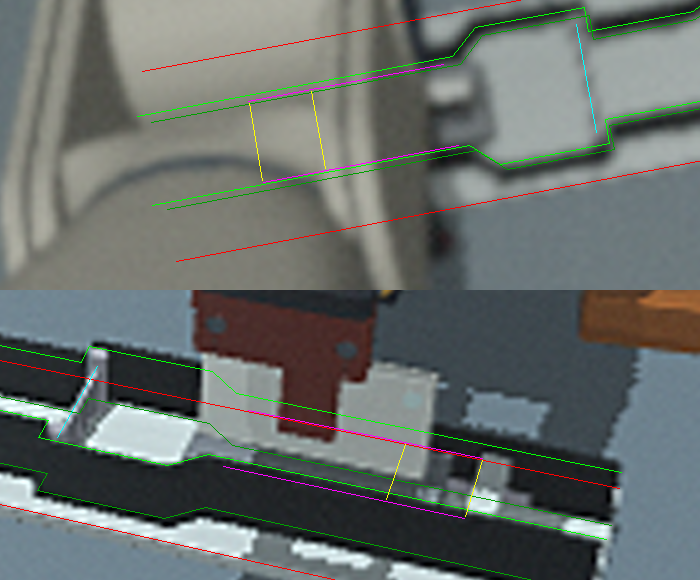

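Emit:
move_arm([
  [[0,0,0.02],0,1],
  [[0,0,0],0,1],
  [[0,0,0],0,1],
])

```text
t: 22.13
ee_pos: [582.5, 111.9, 46.2]
orientation: [-2.021, -2.405, -0.0]
ft_force: [0.0, -2.4, -0.4]
width: 9.6
grasp_force: 30.0
```

Emit:
move_arm([
  [[0,0,0],0,0.85],
  [[0,0,0],0,0.8],
  [[0,0,0],0,0.75],
  [[0,0,0],0,0.7],
  [[0,0,0],0,0.6],
  [[0,0,0],0,0.6],
  [[0,0,0],0,0.6],
  [[0,0,0],0,0.6],
])

```text
t: 22.8
ee_pos: [582.5, 111.8, 46.2]
orientation: [-2.021, -2.405, -0.0]
ft_force: [-0.2, -0.6, 0.8]
width: 34.9
grasp_force: 0.0
```

Emit:
move_arm([
  [[0,0,-0.1],0,0.6],
  [[0,0,-0.2],0,0.6],
  [[0,0,-0.4],0,0.6],
  [[0,0,-0.5],0,0.6],
  [[0,0,-0.6],0,0.6],
  [[0,0,-0.6],0,0.6],
  [[0,0,-0.6],0,0.6],
  [[0,0,-0.6],0,0.6],
  [[0,0,-0.6],0,0.6],
  [[0,0,-0.6],0,0.6],
  [[-0.5,0,-0.6],0,0.6],
  [[-0.7,0,-0.4],0,0.6],
  [[-0.7,0,0],0,0.6],
  [[-0.7,0,0],0,0.6],
  [[-0.7,0,0],0,0.6],
  [[-0.7,0,0],0,0.6],
  [[-0.7,0,0],0,0.6],
  [[-0.7,0,0],0,0.6],
  [[-0.7,0,0],0,0.6],
  [[-0.7,0,0],0,0.6],
])

```text
t: 24.47
ee_pos: [612.1, -56.5, 192.8]
orientation: [2.02, 2.405, 0.001]
ft_force: [0.6, -0.0, -0.0]
width: 35.1
grasp_force: 0.0
```

Emit:
move_arm([
  [[-0.7,0,0],0,0.6],
  [[-0.7,0,0],0,0.6],
  [[-0.7,0,0],0,0.6],
  [[-0.7,0,0],0,0.6],
  [[-0.7,0,0],0,0.6],
  [[-0.7,0,0],0,0.6],
  [[-0.7,0,0],0,0.6],
  [[0,0,0],0,0.6],
  [[0,0,0],0,0.6],
])

```text
t: 25.22
ee_pos: [633.0, -177.2, 191.5]
orientation: [2.022, 2.404, 0.0]
ft_force: [-0.1, 0.6, 0.6]
width: 35.1
grasp_force: 0.0
```

```bash
python3 look.py final 100
```

```text
(no output)
```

View pics/final.png

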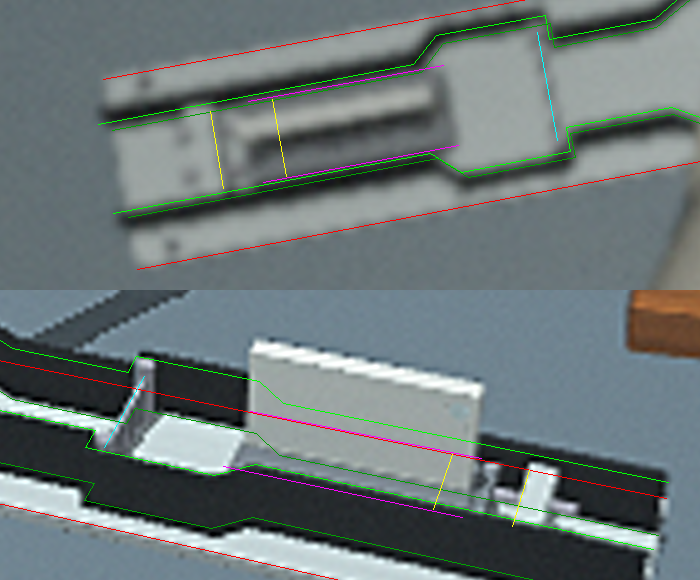

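```bash
python3 - <<'E'
from e import *
im=cams.get_image("scene")
a=cv2.resize(cv2.imread("pics/scene0.png"),(512,384),interpolation=cv2.INTER_AREA);b=im["image"][:,:,::-1]
rows=[]
for i in(a,b):
    S=10;B=cv2.resize(i,None,fx=S,fy=S,interpolation=cv2.INTER_CUBIC).copy()
    for x in range(138,190,4):
        u=(proj(im,place(np.array([[x,0,30.],[x,0,33 if x%8 else 36.]]),L))+.5)*S-.5
        cv2.line(B,tuple(map(int,u[0])),tuple(map(int,u[1])),(0,255,255),1)
    u=proj(im,place(np.array([[160,0,25.]]),L))[0]*S
    rows.append(B[int(u[1])-140:int(u[1])+140,int(u[0])-350:int(u[0])+350])
cv2.imwrite("pics/cmp.png",np.vstack(rows))
E
```

```text
(no output)
```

View pics/cmp.png

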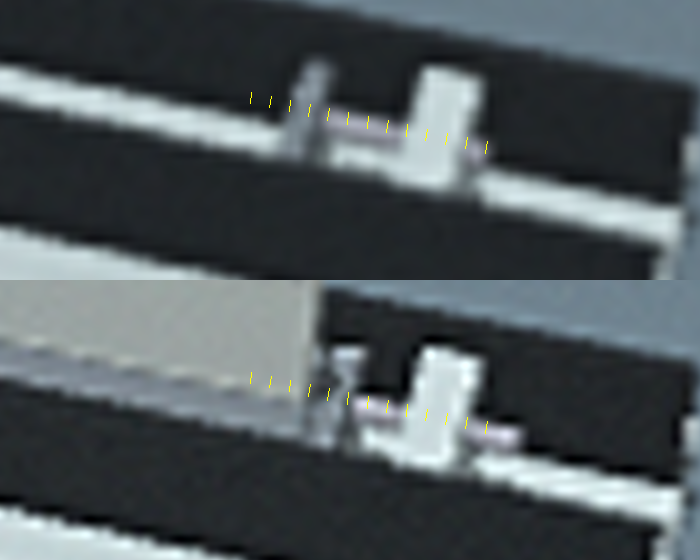

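The plate has moved about 33 px at 19.7 px per 4 mm, which is about 6.6 mm. The leaves are shut and the gripper is clear.

```bash
python3 -c "
from workcell import ctrl
print(ctrl.close_job())"
```

```text
the job is handed in; nothing more can be done
None
```

The job is handed in: the carrier stands in the bay with both leaves shut behind it, the arrival plate pushed back about 6.6 mm (measured from the camera images), and the gripper released and clear; the hand-in returned no verdict.

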